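# Swing out the sampler's tray support and draw out the vial tray with the hook

### The job

Swing the folded support arm at the sampler's right side all the way round to the front until it snaps home in its detent against its stop. Then, with the hook tool and without touching the tray with the gripper, pull the vial tray fully out by the finger hole in its tongue, and lay the hook back on its two-post stand. Leave the jars, bottle, beaker, vial rack and mouse where they are.

Things in the scene. Friction and masses are not known exactly. Their poses are not given: they have to be found in the camera images.
- dock: White tray sampler, fixed to the bench: low box 170 deep (x) x 196 wide (y) x 90 mm high. Origin on the bench under the middle of its front face; its x axis points into the box (away from the robot), y to the left, z up. A steel plate 6 mm thick lies at its right front, x -70 to 40, y -156 to -98 mm; on it at (-30, -119) stands the arm's end stop, 12 x 8 mm, 50 mm tall.
- hinge (a point): Vertical hinge axis of the support arm, at dock (-5, -130) mm, 35 mm above the bench; axes as the dock's. The hinge is lightly stiff (about 0.05 N m) and the arm stays where it is left.
- brace (a joint): Angle (rad) of the aluminium support arm about its hinge, clockwise from above: 0 = points to dock +x (back along the sampler's right side), pi/2 = dock -y, pi = dock -x, its end stop, straight out in front. A sprung dome resists from about 2.87 rad (about 0.35 N m, 4 N at 85 mm from the hinge); past about 3.03 rad it snaps the arm on to pi and holds it there.
- brace_end (a point): On top of the arm, 115 mm from the hinge axis, 50 mm up; x axis outward along the arm, y to its trailing side. The arm: bar 12 mm thick, 125 mm long from the hinge, 18 to 50 mm above the bench, hub 28 mm across; 64 mm from the hinge a foot 18 mm wide, 26 to 56 mm high, sticks out 67 mm on the leading side (the way it swings out). The trailing side is plain, for pushing.
- tray (a joint): How far (m) the vial tray is pulled out along dock -x: 0 = shut, 0.075 = its stop, fully out. It slides with about 2.5 N of friction.
- finger_hole (a point): Centre, at the top face, of the 20 mm round through hole in the tray's tongue. The tongue is an aluminium plate 46 long x 50 wide x 8 mm thick, top 68 mm above the bench, sticking out of the sampler's front; the hole lies 24 mm in front of the tray's front edge. Axes as the dock's; moves with the tray.
- hook: Hook tool, 0.12 kg. Grey handle 84 long (x) x 16 wide (y) x 22 mm high, origin at the handle's centre; from its +x end a steel rod 8 mm thick runs on to x = 68 mm and there bends straight down (-z). Grip across the handle's middle, between the posts.
- hook_tip (a point): Lowest point of the hook's bent-down end, at hook (68, 0, -56) mm.
- stand: Hook stand, fixed to the bench: base 100 x 70 x 8 mm and two posts 10 mm thick at x = -33 and +33 mm, each 44 mm wide, which carry the handle's underside 70 mm above the bench between lips 10 mm higher, 28 mm apart. Origin under its centre on the bench; x along the handle; the hook starts with its rod to the stand's +x.
- stand_seat (a point): Where the centre of the hook's handle rests on the stand, 81 mm above the bench; axes as the stand's.
- rack: Bystander: white block 70 x 100 mm with 12 small vials, 52 mm tall; origin at the centre of its underside.
- jar_right: Bystander: amber jar 44 mm across, 75 mm tall, right of the sampler; origin at the centre of its underside.
- jar_left: Bystander: clear jar 42 mm across, 70 mm tall, left of the sampler; origin at the centre of its underside.
- jar_roof: Bystander: small amber jar 36 mm across, 45 mm tall, on the sampler's roof; origin at the centre of its underside.
- mouse: Bystander: computer mouse 100 x 58 mm, 31 mm tall, near the robot; origin at the centre of its underside.
- solvent: Bystander: amber bottle 70 mm across, 150 mm tall, far left; origin at the centre of its underside.
- beaker: Bystander: glass beaker 66 mm across, 75 mm tall, far right; origin at the centre of its underside.
Things that resemble listed ones, but are neither listed nor needed, are in the scene too. What is shaped like the hook but pink or purple is not meant.

How it is judged:
On the way, in this order (a step that is already met when the one before it is completed fails the run):
1. the support arm is seated in its detent, the tray still in (value of joint brace above 3.09 rad and value of joint tray below 0.03 m), for 0.2 s.
2. the tray is fully out, the arm still seated (value of joint brace above 3.09 rad and value of joint tray above 0.068 m), for 0.2 s.
At the end, for the whole second after the job is handed in: The support arm is seated (joint brace above 3.09 rad), the tray is out (joint tray above 0.068 m), and the hook lies at rest on its stand, handle centre within 18 mm of the seat, handle upright to within 0.15 rad (all of step 2 and distance between hook and stand_seat below 0.018 m and angle between hook's own z axis and vertical below 0.15 rad and linear speed of hook below 0.02 m/s); the robot touches nothing.
It fails at once if the gripper or arm touches the tray (contact force between any of the fingers, the arm and tray above 1 N).
It fails at once if a bystander is shifted more than 30 mm (distance of any of rack, jar_right, jar_left, jar_roof, mouse, solvent, beaker from where it was at the start of the episode above 0.03 m).
It fails at once if a jar, the bottle or the beaker is tipped over (angle between any of jar_right, jar_left, jar_roof, solvent, beaker's own z axis and vertical above 0.4 rad).
It also fails if it takes over 67 s, if anything falls off the work surface, if the arm or the gripper's body presses on something with over 40 N, if the wrist force passes 120 N, or if a joint passes its speed limit or range.

### The arm

A 7-joint arm with a two-finger parallel gripper is mounted at the origin on the work surface. World frame = base frame: x ahead of the robot, y to its left, z up, the work surface at z = 0. Lengths are in m, angles in rad, forces in N, time in s.
With the tool pointing down it reaches from about 0.4 to 0.85 m from the base axis. Payload 10.4 kg.
Tool frame: the origin (TCP) lies between the finger pads; the fingertips stand 22 mm ahead of it and the grasp point (between the pads) lies 3 mm ahead of it (r.nose_length is the distance from the TCP to the fingertips, in m); z points along the fingers, y is the line along which they close (so a half turn about z gives the same grasp; the last joint's range is limited). The gripper opens to 87 mm and grips with 3 to 60 N. Pads are 19 mm wide; open, the fingers measure 117 mm over their backs; the gripper's body (75 mm by 190 mm) begins 51 mm behind the grasp point.
Start: joints at [-1.182, 0.332, -0.065, 1.46, 0.022, 1.35, -0.088], TCP at [0.25, 0.573, 0.245] pointing down, gripper open.
Joint ranges: [-2.6, 2.6], [-0.5, 2.12], [-1.47, 1.34], [0.16, 2.42], [-1.27, 4.41], [0.06, 2.06], [-2.6, 2.6]. Speed limits (rad/s): [2.22, 2.22, 2.79, 2.79, 3.14, 3.14, 3.14].

### API

Orientations are given as a unit quaternion [x, y, z, w].
In Python, from bench import readout, cams, r gives the robot as it stands. The module is installed in compiled form; this text tells all that it offers.
- The arm moves only by the tool step_arm, never from a script. Its argument "deltas" is a list that holds one entry, the list of rows, each a list of 7 numbers: the turn, a rotation vector about the tool's x, y, z in rad, then the shift along the tool's x, y, z in m, then the opening in per cent of the stroke, from 0 (shut) to 100 (fully open). A call has 1 to 20 rows; each row is the pose to reach, as a shift and turn from the pose commanded when the call began, along the tool's axes at that moment; what a row does not reach only later rows make up. A row lasts 1/8 s, in which the tool goes at most 62.5 mm and 10.7 degrees, less where a joint would pass 70% of its speed; a pose out of reach is approached as far as the arm can. A call with a gripper value outside its range is refused whole. The fingers move at their own pace and stop on an object; "squeeze" is the grip in N (left out, the last holds). Time passes only in rows, so rows that repeat a pose let the fingers close. It gives the time, the measured TCP pose, the force, the opening and the grip force at its end, in the units of the state.
- readout.read_state(): the state, without advancing time (a new reading comes with each control period).
- cams.camera(name): name is "scene" or "top" or "wrist"; returns a dict with "img" (384x512x3 uint8, red, green, blue), "fx", "fy", "cx", "cy" (pixels), "k1" (the pictures are not rectified: a ray, as slopes to the right and down, at radius r is drawn at 1 + k1 r^2 times it, then the intrinsics apply), "origin" and "rotation" of the camera in the world; the wrist camera has in their place "T_tool_cam" (4x4, takes a point from camera to tool coordinates, whose origin is the TCP and whose axes are the flange's). Camera axes: x right, y up, looking along -z (the intrinsics and any distortion apply to the point x, -y, -z); pixel columns grow to the right and rows downward; lengths in m; the calibration is good to about 2 mm. A picture is of the moment at which its call begins: read the wrist's pose just before it. There is no depth.
- r.close_job(): hands the job in; it is judged then, once.
The state is a dict: "time": time; "joint_positions": joint angles; "joint_vel": joint speeds; "joint_torque": joint torques, N m; "ee_pos": TCP position; "eef_rot": TCP orientation; "ft_force": force on the tool from outside, world axes, zero at the start; "torque": the same for the moment, N m; "width": finger opening in m; "grip_force": force on a finger pad.
Only numpy, scipy, OpenCV 4.12 (cv2) and the standard library are available. Lean on these libraries where they do the work, as an engineer would, in place of code of your own. Each camera call takes 0.05 s, during which the arm holds its last target. There are 200 camera calls.

## Working session

There is one attempt and no reset: what is moved stays moved. The work goes in short steps, Python scripts to look and compute and a tool call to move; the robot and the scene stay as the last step left them, time stands still between calls to the robot, and variables do not carry over. Pictures are saved under pics/ and viewed, at most 12 in all, crops included, and the job is handed in when it is done.

Besides the shell and the picture viewer there is one more tool, called by a JSON object that holds its "method" and its "body". step_arm: Moves the arm, as the interface text tells. Its arguments: {"type":"object","properties":{"deltas":{"type":"array"},"squeeze":{"type":"number"}},"required":["deltas"]}

```bash
mkdir -p pics; python3 - <<'E'
from bench import readout, cams, r
import cv2, pickle
print(readout.read_state())
for n in ("scene","top"):
    c=cams.camera(n); pickle.dump(c,open(f'pics/{n}.pkl','wb'))
    print(n,{k:v for k,v in c.items() if k!='img'})
    cv2.imwrite(f'pics/{n}0.png',cv2.resize(c['img'][:,:,::-1],(800,600),interpolation=cv2.INTER_CUBIC))
print(r.nose_length)
E
```

```text
{'time': 0.0, 'joint_positions': array([-1.18159468,  0.33285896, -0.0646994 ,  1.46097185,  0.02159479,
        1.34988035, -0.08850911]), 'joint_vel': array([-0.00108072, -0.00030145, -0.0016999 , -0.00138737, -0.00110397,
       -0.00135048,  0.00059393]), 'joint_torque': array([ 1.66121197e-05, -6.23256826e+01,  2.49269122e-02, -3.89903033e+01,
       -6.12517353e-02,  3.97540850e-02,  1.44622959e-04]), 'ee_pos': array([0.25002069, 0.57241577, 0.2437474 ]), 'eef_rot': array([ 2.04443696e-01,  9.78878066e-01, -7.02249473e-04, -1.15022770e-04]), 'ft_force': array([-0.5458066 , -0.1514706 ,  1.13759675]), 'torque': array([-0.00523265,  0.04827037,  0.02112186]), 'grip_force': 0.0, 'width': 0.0867816586560537}
scene {'fx': 380.0235643504207, 'fy': 380.0235643504207, 'cx': 256.88529828069727, 'cy': 198.6165853485741, 'k1': 0.03804178812461381, 'origin': array([0.86460059, 0.54445193, 1.01524185]), 'rotation': array([0.08311268, 0.27111774, 0.91880358, 0.27456773])}
top {'fx': 421.4162296002664, 'fy': 421.4162296002664, 'cx': 258.96512858651556, 'cy': 191.1328376476229, 'k1': 0.04612999927343589, 'origin': array([0.45588712, 0.04616747, 1.5130552 ]), 'rotation': array([-0.01844234,  0.0205203 ,  0.71095121, -0.70269991])}
0.022
```

View pics/scene0.png

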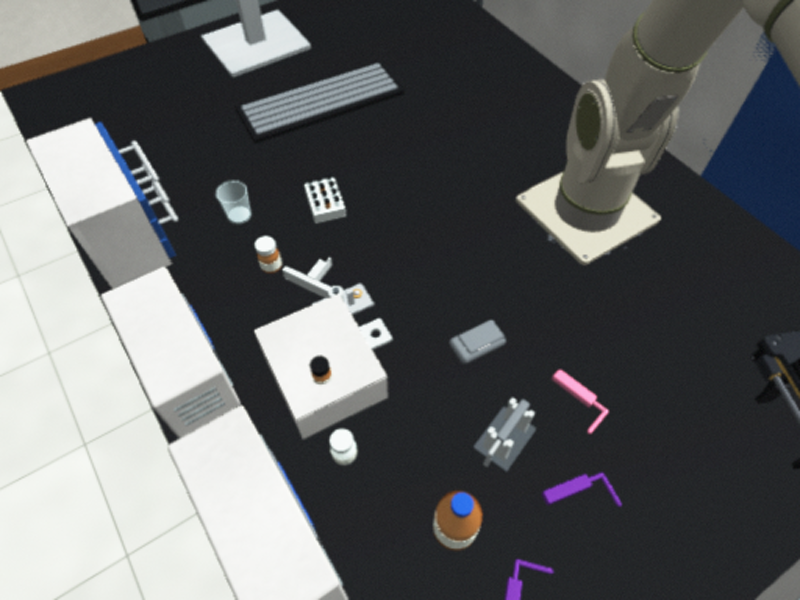

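View pics/top0.png

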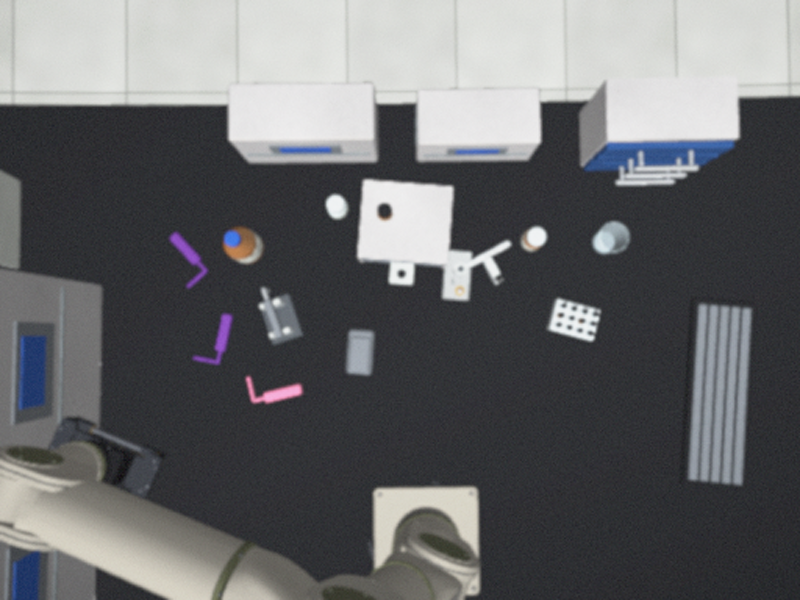

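The top view shows the sampler at (405,222), its tongue hole at (402,273), the arm hub at about (466,266) with its tip at (508,243), the stand with hook at (280,316) and its rod pointing up to (265,290), and the mouse at (360,352). I'll zoom in for accuracy.

```bash
cat > h.py <<'E'
import numpy as np, cv2, pickle
from scipy.spatial.transform import Rotation as R
def K(c): return np.array([[c['fx'],0,c['cx']],[0,c['fy'],c['cy']],[0,0,1.]]), np.array([c['k1'],0,0,0,0])
def pose(c, st=None):
    if 'origin' in c: return R.from_quat(c['rotation']).as_matrix(), np.array(c['origin'])
    T=np.array(c['T_tool_cam']); Rt=R.from_quat(st['eef_rot']).as_matrix()
    return Rt@T[:3,:3], Rt@T[:3,3]+st['ee_pos']
def pix2w(c,uv,z,st=None):
    k,d=K(c); Rm,o=pose(c,st)
    p=cv2.undistortPoints(np.array([[uv]],float),k,d)[0,0]
    v=Rm@np.array([p[0],-p[1],-1]); return o+v*(z-o[2])/v[2]
def w2pix(c,P,st=None):
    k,d=K(c); Rm,o=pose(c,st)
    q=(np.atleast_2d(P)-o)@Rm; q=q*[1,-1,-1]
    return cv2.projectPoints(q,np.zeros(3),np.zeros(3),k,d)[0][:,0]
E
python3 - <<'E'
from h import *
t=pickle.load(open('pics/top.pkl','rb'));s=pickle.load(open('pics/scene.pkl','rb'))
a=t['img'][105:235,155:355,::-1]; cv2.imwrite('pics/tz.png',cv2.resize(a,None,fx=4,fy=4,interpolation=cv2.INTER_CUBIC))
a=s['img'][160:310,150:350,::-1]; cv2.imwrite('pics/sz.png',cv2.resize(a,None,fx=4,fy=4,interpolation=cv2.INTER_CUBIC))
E
```

```text
(no output)
```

View pics/tz.png

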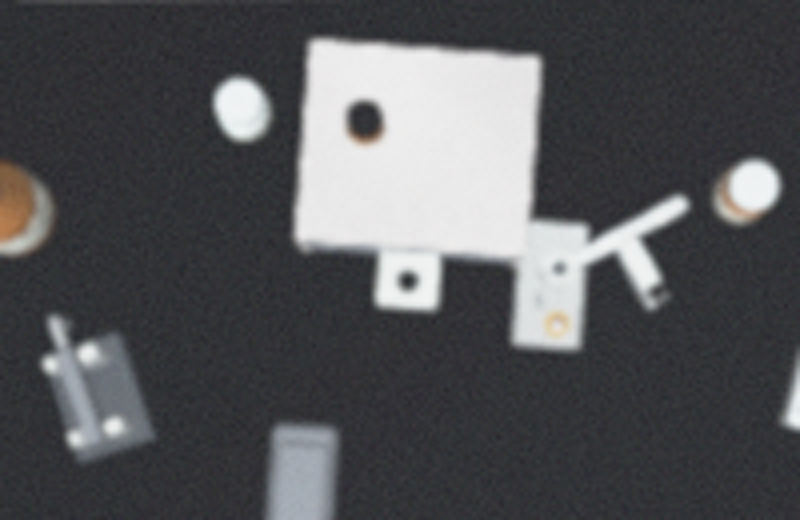

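View pics/sz.png

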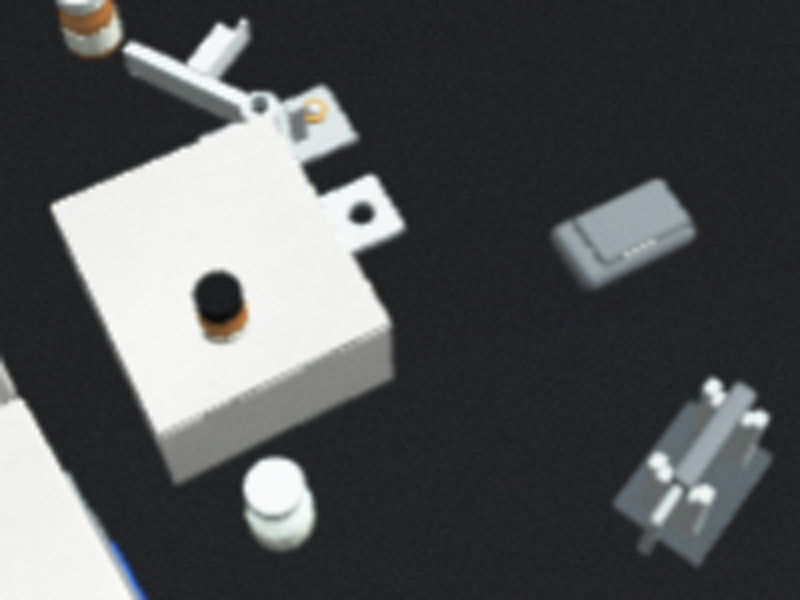

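The crops give these features. Top crop: roof corners (310,40), (541,57), (526,262), (297,246), hole (408,281), hub (559,267), arm tip (687,203), post tops (50,364), (89,353), (114,426), (76,438). Scene crop: hole (362,213), hub (261,104), post tops (712,386), (756,420), (703,495), (658,464).

```bash
cat > fit.py <<'E'
from h import *
from scipy.optimize import least_squares
t=pickle.load(open('pics/top.pkl','rb'));s=pickle.load(open('pics/scene.pkl','rb'))
T=lambda x,y:(t,(155+x/4-.375,105+y/4-.375)); S=lambda x,y:(s,(150+x/4-.375,160+y/4-.375))
dock=[(T(310,40),(.17,.098,.09)),(T(541,57),(.17,-.098,.09)),(T(526,262),(0,-.098,.09)),(T(297,246),(0,.098,.09)),
 (T(559,267),(-.005,-.13,.05)),(S(261,104),(-.005,-.13,.05)),
 (S(53,206),(.17,-.098,.09)),(S(262,120),(0,-.098,.09)),(S(391,325),(0,.098,.09)),(S(163,433),(.17,.098,.09)),
 (T(583,351),(-.07,-.156,.006)),(T(512,346),(-.07,-.098,.006))]
stand=[(T(50,364),(.033,.018,.08)),(T(89,353),(.033,-.018,.08)),(T(114,426),(-.033,-.018,.08)),(T(76,438),(-.033,.018,.08)),
 (S(712,386),(-.033,-.018,.08)),(S(756,420),(-.033,.018,.08)),(S(703,495),(.033,.018,.08)),(S(658,464),(.033,-.018,.08)),
 (T(120,333),(.05,-.035,.008)),(T(155,438),(-.05,-.035,.008)),(T(82,462),(-.05,.035,.008)),(S(772,456),(-.05,.035,.008)),(S(698,566),(.05,.035,.008)),(S(614,503),(.05,-.035,.008))]
def tf(p,q): c,sn=np.cos(p[2]),np.sin(p[2]); return np.array([p[0]+c*q[0]-sn*q[1],p[1]+sn*q[0]+c*q[1],q[2]])
def fit(L,x0):
    f=lambda p:np.concatenate([w2pix(c,tf(p,q))[0]-uv for (c,uv),q in L])
    o=least_squares(f,x0,loss='soft_l1'); return o.x,f(o.x).reshape(-1,2).round(1).tolist()
if __name__=='__main__':
    D,rd=fit(dock,[.7,.05,0]);G,rs=fit(stand,[.55,.3,.3])
    print('dock',D,rd);print('stand',G,rs)
    print('hinge',tf(D,(-.005,-.13,.035)))
    hole=tf(D,(-.024,0,.068)); print('hole shut guess',hole)
    for h in (T(408,281),S(362,213)): print('hole',pix2w(*h,.068), pix2w(*h,.064))
    tip=pix2w(*T(687,203),.05);print('tip',tip)
    hg=tf(D,(-.005,-.13,.05)); v=(tip-hg)[:2]; print('len',np.hypot(*v),'brace',D[2]-np.arctan2(v[1],v[0]))
    print('stop',tf(D,(-.03,-.119,.05)))
    for n,h,z in(('jarR',T(754,187),.075),('mouse',T(303,475),.03),('jarL',T(241,104),.07)): print(n,pix2w(*h,z))
    # hook features: handle ends
    for h,z in((T(95,440),.092),(T(67,357),.092),(T(52,318),.085)): print('hk',pix2w(*h,z))
E
python3 fit.py
```

```text
dock [ 0.6173085   0.04575524 -0.08149162] [[0.1, 0.6], [-0.3, 0.3], [0.1, -1.4], [-0.3, -1.4], [0.2, 0.7], [0.1, 1.1], [-0.4, -0.1], [1.8, -2.1], [0.6, -1.1], [-0.5, 0.2], [-0.8, -0.6], [0.8, -0.4]]
stand [0.49680635 0.32475246 0.32643699] [[0.3, 0.3], [0.6, -0.5], [0.7, -0.4], [0.1, 0.1], [0.2, 0.3], [0.8, -0.3], [0.6, -0.1], [0.0, -0.7], [-0.3, -0.5], [0.0, -0.3], [-0.4, 0.3], [0.5, 0.0], [-0.3, 0.4], [-1.0, 0.5]]
hinge [ 0.60174291 -0.08340634  0.035     ]
hole shut guess [0.59338815 0.04770887 0.068     ]
hole [0.59169959 0.04884529 0.068     ] [0.59207553 0.0488527  0.064     ]
hole [0.59187804 0.04814853 0.068     ] [0.59072639 0.04605275 0.064     ]
tip [ 0.65880178 -0.1952936   0.05      ]
len 0.1255964714269279 brace 1.0177148855307696
stop [ 0.57772129 -0.07040781  0.05      ]
jarR [ 0.66839376 -0.24874677  0.075     ]
mouse [0.42558323 0.14292947 0.03      ]
jarL [0.74634161 0.19114227 0.07      ]
hk [0.45836675 0.31314995 0.092     ]
hk [0.52842741 0.33657888 0.092     ]
hk [0.56200394 0.35064058 0.085     ]
```

```bash
cat > plan.py <<'E'
from h import *
from bench import readout
from fit import *
D,_=fit(dock,[.7,.05,0]);G,_=fit(stand,[.55,.3,.3])
def tool(yaw):  # tool y along yaw, z down
    y=np.array([np.cos(yaw),np.sin(yaw),0]);z=np.array([0,0,-1.]);return np.c_[np.cross(y,z),y,z]
def rows(wps,base=None):
    """wps: (xyz, yaw, opening%); base: (pos,R) commanded, default measured"""
    st=readout.read_state()
    p,Rm=base or (st['ee_pos'],R.from_quat(st['eef_rot']).as_matrix())
    for x,yaw,o in wps:
        rv=R.from_matrix(Rm.T@tool(yaw)).as_rotvec(); d=Rm.T@(np.array(x)-p)
        print([*rv.round(3).tolist(),*d.round(4).tolist(),o], 'norms',np.degrees(np.linalg.norm(rv)).round(0),np.linalg.norm(d).round(3))
def finger(th,gap=0,r=.095):
    h=.015*abs(np.sin(th))+.0095*abs(np.cos(th))
    u=np.array([np.cos(th),-np.sin(th)]);n=np.array([np.sin(th),np.cos(th)])
    q=np.array([-.005,-.13])+r*u+(.006+h+gap)*n; return tf(D,(*q,0))[:2]
E
python3 - <<'E'
from plan import *
a=finger(1.018,.014); print(a)
rows([((*a,.24),D[2],0),((*a,.057),D[2],0)])
E
```

```text
[ 0.67851555 -0.15090693]
[-0.001, 0.001, 1.241, -0.6822, -0.4914, 0.0045, 0] norms 71.0 0.841
[-0.001, 0.001, 1.241, -0.6822, -0.4912, 0.1875, 0] norms 71.0 0.861
```

{"method": "step_arm", "body": {"deltas": [[[0,0,1.241,-0.682,-0.491,0.004,0],[0,0,1.241,-0.682,-0.491,0.004,0],[0,0,1.241,-0.682,-0.491,0.004,0],[0,0,1.241,-0.682,-0.491,0.004,0],[0,0,1.241,-0.682,-0.491,0.004,0],[0,0,1.241,-0.682,-0.491,0.004,0],[0,0,1.241,-0.682,-0.491,0.004,0],[0,0,1.241,-0.682,-0.491,0.004,0],[0,0,1.241,-0.682,-0.491,0.004,0],[0,0,1.241,-0.682,-0.491,0.004,0],[0,0,1.241,-0.682,-0.491,0.004,0],[0,0,1.241,-0.682,-0.491,0.004,0],[0,0,1.241,-0.682,-0.491,0.004,0],[0,0,1.241,-0.682,-0.491,0.004,0],[0,0,1.241,-0.682,-0.491,0.004,0],[0,0,1.241,-0.682,-0.491,0.004,0]]]}}

```text
time: 2.1
ee_pos: [0.6784, -0.1491, 0.2401]
eef_rot: [0.735, 0.678, 0.0, -0.001]
ft_force: [-0.0, -0.8, 0.6]
width: 0.0002
grip_force: 0.0
```

```bash
python3 - <<'E'
from plan import *
a=finger(1.018,.014)
rows([((*a,.12),D[2],0)]+[((*a,.057),D[2],0)]*2+[((*finger(t),.057),D[2],0) for t in np.arange(1.05,2.81,.125)])
E
```

```text
[-0.001, -0.001, 0.0, -0.0019, 0.0003, 0.1201, 0] norms 0.0 0.12
[-0.001, -0.001, 0.0, -0.0019, 0.0004, 0.1831, 0] norms 0.0 0.183
[-0.001, -0.001, 0.0, -0.0019, 0.0004, 0.1831, 0] norms 0.0 0.183
[-0.001, -0.001, 0.0, -0.0115, -0.0138, 0.1831, 0] norms 0.0 0.184
[-0.001, -0.001, 0.0, -0.0195, -0.0233, 0.1831, 0] norms 0.0 0.186
[-0.001, -0.001, 0.0, -0.0263, -0.0341, 0.1831, 0] norms 0.0 0.188
[-0.001, -0.001, 0.0, -0.0316, -0.0459, 0.1831, 0] norms 0.0 0.191
[-0.001, -0.001, 0.0, -0.0354, -0.0585, 0.1831, 0] norms 0.0 0.195
[-0.001, -0.001, 0.0, -0.0376, -0.0698, 0.1831, 0] norms 0.0 0.2
[-0.001, -0.001, 0.0, -0.0386, -0.0811, 0.1831, 0] norms 0.0 0.204
[-0.001, -0.001, 0.0, -0.0381, -0.0927, 0.1831, 0] norms 0.0 0.209
[-0.001, -0.001, 0.0, -0.0361, -0.1044, 0.1832, 0] norms 0.0 0.214
[-0.001, -0.001, 0.0, -0.0325, -0.1161, 0.1832, 0] norms 0.0 0.219
[-0.001, -0.001, 0.0, -0.0274, -0.1274, 0.1832, 0] norms 0.0 0.225
[-0.001, -0.001, 0.0, -0.0206, -0.1382, 0.1832, 0] norms 0.0 0.23
[-0.001, -0.001, 0.0, -0.0123, -0.1481, 0.1832, 0] norms 0.0 0.236
[-0.001, -0.001, 0.0, -0.0026, -0.1569, 0.1832, 0] norms 0.0 0.241
[-0.001, -0.001, 0.0, 0.0085, -0.1645, 0.1832, 0] norms 0.0 0.246
```

{"method": "step_arm", "body": {"deltas": [[[0,0,0,-0.002,0,0.06,0],[0,0,0,-0.002,0,0.12,0],[0,0,0,-0.002,0,0.17,0],[0,0,0,-0.002,0,0.183,0],[0,0,0,-0.0115,-0.014,0.183,0],[0,0,0,-0.0195,-0.023,0.183,0],[0,0,0,-0.026,-0.034,0.183,0],[0,0,0,-0.0315,-0.046,0.183,0],[0,0,0,-0.0355,-0.0585,0.183,0],[0,0,0,-0.0375,-0.07,0.183,0],[0,0,0,-0.0385,-0.081,0.183,0],[0,0,0,-0.038,-0.0925,0.183,0],[0,0,0,-0.036,-0.1045,0.183,0],[0,0,0,-0.0325,-0.116,0.183,0],[0,0,0,-0.0275,-0.1275,0.183,0],[0,0,0,-0.0205,-0.138,0.183,0],[0,0,0,-0.0125,-0.148,0.183,0],[0,0,0,-0.0025,-0.157,0.183,0],[0,0,0,0.0085,-0.1645,0.183,0]]]}}

```text
time: 4.47
ee_pos: [0.5149, -0.1274, 0.0575]
eef_rot: [0.735, 0.678, 0.0, -0.0]
ft_force: [0.1, 0.2, 0.0]
width: 0.0004
grip_force: 0.4
```

```bash
python3 - <<'E'
from plan import *
from bench import cams
print('expected',finger(2.8))
rows([((*finger(t),.057),D[2],0) for t in list(np.arange(2.85,3.2,.05))]+[((*finger(3.1,.04),.057),D[2],0)])
t2=cams.camera('top'); a=t2['img'][150:230,230:350,::-1]; cv2.imwrite('pics/t2.png',cv2.resize(a,None,fx=5,fy=5,interpolation=cv2.INTER_CUBIC))
E
```

```text
expected [ 0.5150757  -0.12714229]
[0.0, -0.0, -0.0, 0.005, -0.0024, 0.0005, 0] norms 0.0 0.006
[0.0, -0.0, -0.0, 0.0099, -0.0047, 0.0005, 0] norms 0.0 0.011
[0.0, -0.0, -0.0, 0.0149, -0.0068, 0.0005, 0] norms 0.0 0.016
[0.0, -0.0, -0.0, 0.0201, -0.0086, 0.0005, 0] norms 0.0 0.022
[0.0, -0.0, -0.0, 0.0254, -0.0101, 0.0005, 0] norms 0.0 0.027
[0.0, -0.0, -0.0, 0.0308, -0.0113, 0.0005, 0] norms 0.0 0.033
[0.0, -0.0, -0.0, 0.0361, -0.0121, 0.0005, 0] norms 0.0 0.038
[0.0, -0.0, -0.0, 0.0401, -0.0128, 0.0005, 0] norms 0.0 0.042
[0.0, -0.0, -0.0, -0.0091, -0.0096, 0.0005, 0] norms 0.0 0.013
```

View pics/t2.png

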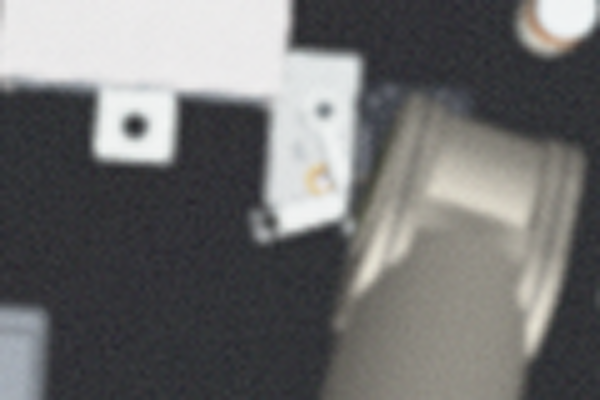

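The arm has swung forward: its foot now points left at about (300,212), and the hub is at (323,110). Next I push it home through the dome.

{"method": "step_arm", "body": {"deltas": [[[0,0,0,0.005,-0.0025,0,0],[0,0,0,0.01,-0.0045,0,0],[0,0,0,0.015,-0.007,0,0],[0,0,0,0.02,-0.0085,0,0],[0,0,0,0.0255,-0.01,0,0],[0,0,0,0.031,-0.011,0,0],[0,0,0,0.034,-0.012,0,0],[0,0,0,0.036,-0.012,0,0],[0,0,0,0.036,-0.012,0,0],[0,0,0,0.036,-0.012,0,0]]]}}

```text
time: 5.78
ee_pos: [0.506, -0.0918, 0.0574]
eef_rot: [0.736, 0.677, -0.0, -0.0]
ft_force: [-1.9, -2.9, -0.2]
width: 0.0006
grip_force: 1.7
```

{"method": "step_arm", "body": {"deltas": [[[0,0,0,0.002,0,0,0],[0,0,0,0.004,0,0,0],[0,0,0,0.004,0,0,0]]]}}

```text
time: 6.15
ee_pos: [0.506, -0.0914, 0.0575]
eef_rot: [0.737, 0.676, -0.002, 0.001]
ft_force: [-1.7, -15.0, -1.3]
width: 0.0005
grip_force: 8.0
```

{"method": "step_arm", "body": {"deltas": [[[0,0,0,-0.02,0,0,0],[0,0,0,-0.04,0,0,0],[0,0,0,-0.04,0,-0.06,0],[0,0,0,-0.04,0,-0.12,50],[0,0,0,-0.04,0,-0.16,100],[0,0,0,-0.04,0,-0.16,100]]]}}

```text
time: 6.9
ee_pos: [0.5053, -0.127, 0.2208]
eef_rot: [0.735, 0.678, 0.003, 0.002]
ft_force: [-0.3, -0.1, 0.4]
width: 0.0225
grip_force: 0.0
```

```bash
python3 - <<'E'
from plan import *
from bench import cams
s2=cams.camera('scene'); a=s2['img'][140:290,170:350,::-1]; cv2.imwrite('pics/s2.png',cv2.resize(a,None,fx=4,fy=4,interpolation=cv2.INTER_CUBIC))
# predicted tip pixel at brace=pi vs 2.87 in crop coordinates
for th in (np.pi,3.0,2.87):
    P=tf(D,(-.005+.125*np.cos(th),-.13-.125*np.sin(th),.05)); print(th,((w2pix(s2,P)[0]-[170,140])*4+1.5).round(1))
print(readout.read_state()['ee_pos'],G)
for k in (1,-1): rows([((G[0],G[1],.22),G[2]+k*np.pi/2,100)])
E
```

```text
3.141592653589793 [324.4 126.5]
3.0 [312.6 111.6]
2.87 [299.7  99.3]
[ 0.50431617 -0.12674877  0.21866406] [0.49680635 0.32475246 0.32643699]
[0.003, 0.002, -1.979, 0.4494, -0.0442, -0.0009, 100] norms 113.0 0.452
[0.002, -0.003, 1.163, 0.4494, -0.0442, -0.0009, 100] norms 67.0 0.452
```

View pics/s2.png

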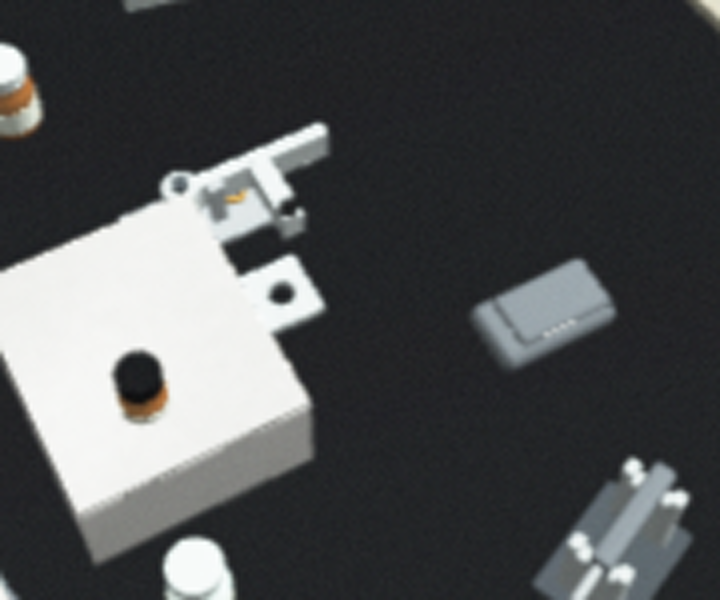

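Arm tip is at (324,127), matching the predicted seated position. Now over to the hook.

{"method": "step_arm", "body": {"deltas": [[[0,0,1.163,0.449,-0.044,-0.001,100],[0,0,1.163,0.449,-0.044,-0.001,100],[0,0,1.163,0.449,-0.044,-0.001,100],[0,0,1.163,0.449,-0.044,-0.001,100],[0,0,1.163,0.449,-0.044,-0.001,100],[0,0,1.163,0.449,-0.044,-0.001,100],[0,0,1.163,0.449,-0.044,-0.001,100],[0,0,1.163,0.449,-0.044,-0.001,100],[0,0,1.163,0.449,-0.044,-0.001,100],[0,0,1.163,0.449,-0.044,-0.001,100],[0,0,1.163,0.449,-0.044,-0.001,100]]]}}

```text
time: 8.32
ee_pos: [0.4967, 0.3223, 0.2181]
eef_rot: [0.987, 0.161, -0.0, 0.0]
ft_force: [-0.4, -0.8, -0.1]
width: 0.087
grip_force: 0.0
```

```bash
python3 - <<'E'
from plan import *
from bench import cams
st=readout.read_state(); c=cams.camera('wrist')
print(st['ee_pos'],st['joint_positions'][6])
rows([((G[0],G[1],.084),G[2]-np.pi/2,100)])
k=1.5
im=cv2.resize(c['img'][:,:,::-1],None,fx=k,fy=k,interpolation=cv2.INTER_CUBIC)
for q in [(-.033,.018,.08),(.033,.018,.08),(-.033,-.018,.08),(.033,-.018,.08),(-.042,0,.092),(.042,0,.092),(.068,0,.085)]:
    p=w2pix(c,tf(G,q),st)[0]; print(q,(p*k).round()); cv2.circle(im,tuple((p*k).round().astype(int).tolist()),3,(0,0,255),1)
cv2.imwrite('pics/w1.png',im)
E
```

```text
[0.4966845  0.32233263 0.21810763] -1.8272234250573132
[0.0, 0.0, -0.003, 0.0009, -0.0022, 0.1344, 100] norms 0.0 0.134
(-0.033, 0.018, 0.08) [352. 324.]
(0.033, 0.018, 0.08) [349. 213.]
(-0.033, -0.018, 0.08) [413. 324.]
(0.033, -0.018, 0.08) [414. 213.]
(-0.042, 0, 0.092) [382. 347.]
(0.042, 0, 0.092) [382. 200.]
(0.068, 0, 0.085) [381. 148.]
```

View pics/w1.png

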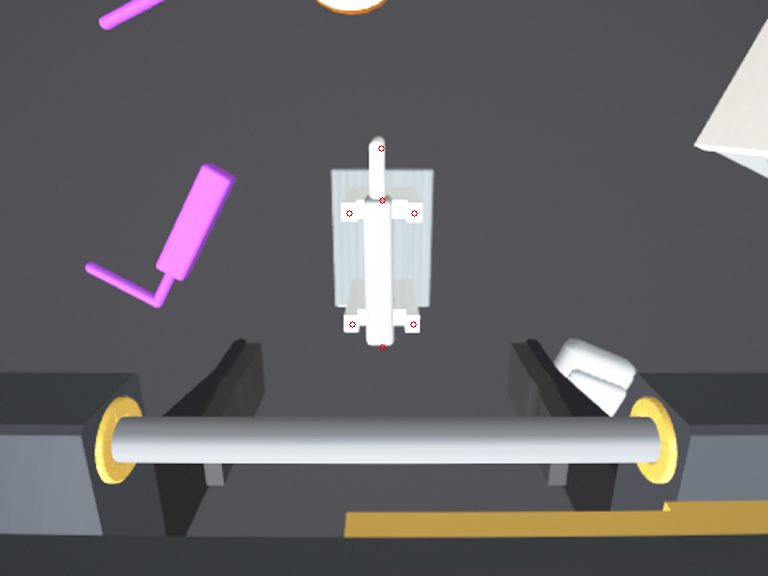

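Wrist view: handle from (378,198) to (380,346), about 2 mm left of the stand's centreline, with the rod end at (378,140). The prediction is good, so I descend and grip.

{"method": "step_arm", "body": {"deltas": [[[0,0,-0.003,0.001,-0.004,0.05,100],[0,0,-0.003,0.001,-0.004,0.1,100],[0,0,-0.003,0.001,-0.004,0.12,100],[0,0,-0.003,0.001,-0.004,0.134,100],[0,0,-0.003,0.001,-0.004,0.134,100],[0,0,-0.003,0.001,-0.004,0.134,50],[0,0,-0.003,0.001,-0.004,0.134,0],[0,0,-0.003,0.001,-0.004,0.134,0],[0,0,-0.003,0.001,-0.004,0.134,0],[0,0,-0.003,0.001,-0.004,0.134,0],[0,0,-0.003,0.001,-0.004,0.134,0],[0,0,-0.003,0.001,-0.004,0.134,0]]], "squeeze": 35}}

```text
time: 9.88
ee_pos: [0.496, 0.328, 0.0845]
eef_rot: [0.987, 0.164, -0.0, -0.0]
ft_force: [0.2, 1.5, -0.3]
width: 0.0249
grip_force: 0.0
```

{"method": "step_arm", "body": {"deltas": [[[0,0,0,0,0,0,0],[0,0,0,0,0,0,0],[0,0,0,0,0,0,0],[0,0,0,0,0,0,0]]]}}

```text
time: 10.38
ee_pos: [0.496, 0.3279, 0.0845]
eef_rot: [0.987, 0.164, -0.0, -0.0]
ft_force: [0.0, -0.4, -0.1]
width: 0.0159
grip_force: 35.0
```

```bash
cat >> plan.py <<'E'
HOLE=np.array([.592,.0485])
def hk(hole,tipz,dx=0): # TCP pose for hook tip at hole, heading = dock yaw
    e=np.array([np.cos(D[2]),np.sin(D[2])]); return (*(hole-(.068+dx)*e),tipz+.059)
E
python3 - <<'E'
from plan import *
y=D[2]-np.pi/2
rows([((.496,.328,.17),G[2]-np.pi/2,0),(hk(HOLE,.100),y,0)])
E
```

```text
[-0.0, 0.0, 0.002, 0.0, -0.0001, -0.0855, 0] norms 0.0 0.085
[-0.0, 0.0, 0.41, -0.0617, 0.2683, -0.0745, 0] norms 24.0 0.285
```

{"method": "step_arm", "body": {"deltas": [[[0,0,0,0,0,-0.02,0],[0,0,0,0,0,-0.055,0],[0,0,0,0,0,-0.085,0],[0,0,0,0,0,-0.085,0],[0,0,0.08,-0.012,0.05,-0.085,0],[0,0,0.16,-0.025,0.1,-0.085,0],[0,0,0.24,-0.037,0.15,-0.08,0],[0,0,0.32,-0.05,0.2,-0.075,0],[0,0,0.38,-0.058,0.245,-0.0745,0],[0,0,0.41,-0.0615,0.268,-0.0745,0],[0,0,0.41,-0.0615,0.268,-0.0745,0],[0,0,0.41,-0.0615,0.268,-0.0745,0]]]}}

```text
time: 11.88
ee_pos: [0.5241, 0.0561, 0.1586]
eef_rot: [0.999, -0.039, -0.0, -0.0]
ft_force: [-0.1, -0.2, -1.3]
width: 0.0157
grip_force: 35.0
```

```bash
python3 - <<'E'
from plan import *
from bench import cams
st=readout.read_state(); c=cams.camera('wrist'); s=cams.camera('scene')
print(st['ee_pos'],st['width'],st['grip_force'],hk(HOLE,.1))
rows([(hk(HOLE,.050),D[2]-np.pi/2,0)])
e=np.array([np.cos(D[2]),np.sin(D[2])])
tip=np.array([*(st['ee_pos'][:2]+.068*e),st['ee_pos'][2]-.059]); H=np.array([*HOLE,.068])
w=c['img'][:,:,::-1].copy(); w=cv2.resize(w[0:260,120:400],None,fx=1.5,fy=1.5,interpolation=cv2.INTER_CUBIC)
b=cv2.resize(s['img'][180:310,220:360,::-1],None,fx=3,fy=3,interpolation=cv2.INTER_CUBIC)
for P,col in((tip,(0,0,255)),(H,(0,255,0))):
    p=(w2pix(c,P,st)[0]-[120,0])*1.5;q=(w2pix(s,P)[0]-[220,180])*3+1;print(p.round(),q.round()+[420,0])
    cv2.circle(w,tuple(p.round().astype(int).tolist()),2,col,-1);cv2.circle(b,tuple(q.round().astype(int).tolist()),2,col,-1)
b=cv2.copyMakeBorder(b,0,0,0,0,0);o=np.zeros((390,840,3),np.uint8);o[:,:420]=w;o[:,420:]=b;cv2.imwrite('pics/w2.png',o[:,:800])
E
```

```text
[0.52413171 0.05614379 0.15864077] 0.015661983128793366 34.999740812927485 (np.float64(0.5242256651235456), np.float64(0.05403529873215708), 0.159)
[-0.0, 0.0, 0.003, 0.0003, 0.0021, 0.0498, 0] norms 0.0 0.05
[207. 161.] [482.  84.]
[211. 155.] [481. 100.]
```

View pics/w2.png

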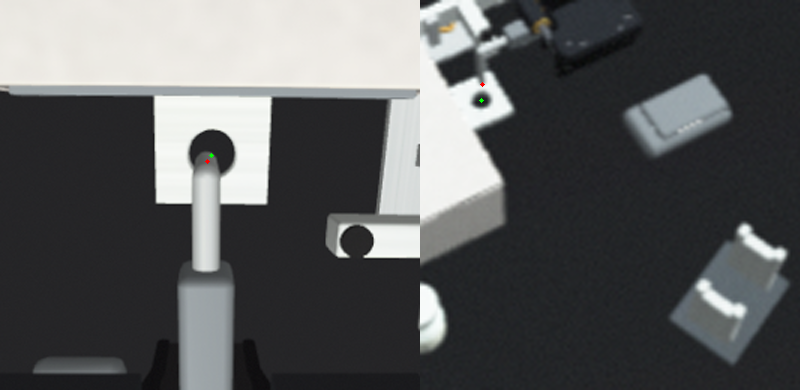

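Left: hole centre at (212,154), matching the prediction (211,155). The rod needs about 2 mm to the right. Lowering the tip.

{"method": "step_arm", "body": {"deltas": [[[0,0,0.003,0,0.002,0,0],[0,0,0.003,0,0.002,0.012,0],[0,0,0.003,0,0.002,0.025,0],[0,0,0.003,0,0.002,0.035,0],[0,0,0.003,0,0.002,0.043,0],[0,0,0.003,0,0.002,0.05,0],[0,0,0.003,0,0.002,0.05,0]]]}}

```text
time: 12.85
ee_pos: [0.5239, 0.0524, 0.1085]
eef_rot: [0.999, -0.042, -0.0, 0.0]
ft_force: [-0.4, -0.2, -1.1]
width: 0.0157
grip_force: 35.0
```

```bash
python3 - <<'E'
from plan import *
print(readout.read_state()['ee_pos'],hk(HOLE,.05))
y=D[2]-np.pi/2; p=np.array(hk(HOLE,.05))
rows([(hk(HOLE,.05,d),y,0) for d in (.02,.05,.086)])
E
```

```text
[0.52391813 0.0524118  0.10853566] (np.float64(0.5242256651235456), np.float64(0.05403529873215708), 0.109)
[0.0, 0.001, -0.003, -0.0198, -0.0016, -0.0004, 0] norms 0.0 0.02
[0.0, 0.001, -0.003, -0.0498, -0.0015, -0.0004, 0] norms 0.0 0.05
[0.0, 0.001, -0.003, -0.0858, -0.0014, -0.0004, 0] norms 0.0 0.086
```

Inserted without contact. Pulling.

{"method": "step_arm", "body": {"deltas": [[[0,0,0,-0.008,0,0,0],[0,0,0,-0.016,0,0,0],[0,0,0,-0.026,0,0,0],[0,0,0,-0.036,0,0,0],[0,0,0,-0.046,0,0,0],[0,0,0,-0.056,0,0,0],[0,0,0,-0.064,0,0,0],[0,0,0,-0.07,0,0,0],[0,0,0,-0.075,0,0,0],[0,0,0,-0.079,0,0,0],[0,0,0,-0.079,0,0,0]]]}}

```text
time: 14.22
ee_pos: [0.4459, 0.0592, 0.1092]
eef_rot: [0.999, -0.042, 0.001, -0.0]
ft_force: [4.7, 0.5, -2.7]
width: 0.0156
grip_force: 35.0
```

Pulling with about 4.7 N, still sliding. Continue in small steps until the stop.

{"method": "step_arm", "body": {"deltas": [[[0,0,0,-0.002,0,0,0],[0,0,0,-0.004,0,0,0],[0,0,0,-0.005,0,0,0],[0,0,0,-0.005,0,0,0]]]}}

```text
time: 14.72
ee_pos: [0.4449, 0.0595, 0.1103]
eef_rot: [0.999, -0.042, 0.005, -0.001]
ft_force: [23.1, -0.5, -13.2]
width: 0.0157
grip_force: 35.0
```

At the stop. Back off within the hole's slack, then lift.

{"method": "step_arm", "body": {"deltas": [[[0,0,0,0.005,0,0,0],[0,0,0,0.009,0,0,0],[0,0,0,0.009,0,-0.008,0],[0,0,0,0.009,0,-0.02,0],[0,0,0,0.009,0,-0.04,0],[0,0,0,0.009,0,-0.06,0],[0,0,0,0.009,0,-0.06,0]]]}}

```text
time: 15.6
ee_pos: [0.4502, 0.0591, 0.1707]
eef_rot: [0.999, -0.042, 0.001, -0.001]
ft_force: [-0.4, 0.0, -1.5]
width: 0.0157
grip_force: 35.0
```

```bash
python3 - <<'E'
from plan import *
from bench import cams
st=readout.read_state(); c=cams.camera('wrist'); s=cams.camera('scene')
print(st['ee_pos'],st['ft_force'])
rows([((.4965,.3265,.172),G[2]-np.pi/2,0),((.4965,.3265,.0845),G[2]-np.pi/2,0)])
e=np.array([np.cos(D[2]),np.sin(D[2])])
tip=np.array([*(st['ee_pos'][:2]+.068*e),st['ee_pos'][2]-.059]); H=np.array([*(HOLE-.075*e),.068])
w=cv2.resize(c['img'][0:260,120:400,::-1],None,fx=1.5,fy=1.5,interpolation=cv2.INTER_CUBIC)
b=cv2.resize(s['img'][180:310,220:346,::-1],None,fx=3,fy=3,interpolation=cv2.INTER_CUBIC)
for P,col in((tip,(0,0,255)),(H,(0,255,0))):
    p=(w2pix(c,P,st)[0]-[120,0])*1.5;q=(w2pix(s,P)[0]-[220,180])*3+1;print(p.round(),q.round()+[420,0])
    cv2.circle(w,tuple(p.round().astype(int).tolist()),2,col,-1);cv2.circle(b,tuple(q.round().astype(int).tolist()),2,col,-1)
cv2.imwrite('pics/w3.png',np.hstack([w,b]))
E
```

```text
[0.45020322 0.05908552 0.17070843] [-0.35113416  0.04014787 -1.52997019]
[-0.0, -0.0, -0.41, 0.0247, -0.2707, -0.003, 0] norms 24.0 0.272
[-0.0, -0.0, -0.41, 0.0247, -0.2706, 0.0845, 0] norms 24.0 0.285
[206. 162.] [549.  44.]
[204. 156.] [549.  69.]
```

View pics/w3.png

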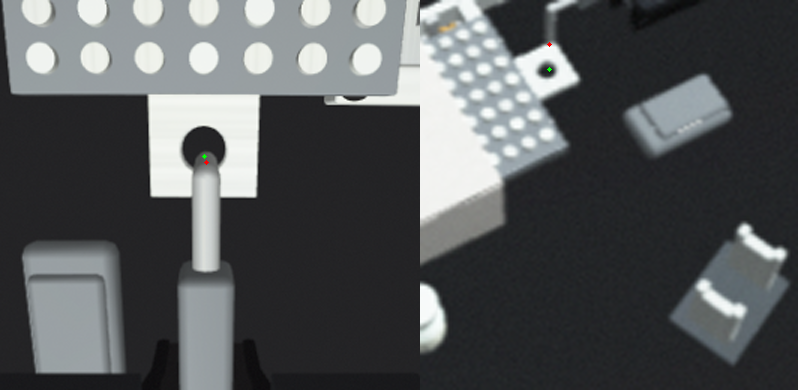

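```bash
python3 - <<'E'
from plan import *
from bench import cams
e=np.array([np.cos(D[2]),np.sin(D[2])])
s0=pickle.load(open('pics/scene.pkl','rb'));t0=pickle.load(open('pics/top.pkl','rb'))
def hole(c,xy):
    u,v=w2pix(c,[*xy,.066])[0]; x0,y0=int(round(u)),int(round(v)); g=cv2.cvtColor(c['img'],cv2.COLOR_RGB2GRAY)[y0-6:y0+7,x0-6:x0+7].astype(float)
    w=np.clip(170-g,0,None); n,l,stt,cc=cv2.connectedComponentsWithStats((w>0).astype(np.uint8))
    k=l[5:8,5:8].max(); w=w*(l==k); Y,X=np.mgrid[:13,:13]; uv=(x0-6+(w*X).sum()/w.sum(),y0-6+(w*Y).sum()/w.sum()); return uv,pix2w(c,uv,.066)[:2],(l==k).sum()
for n,c0 in(('scene',s0),('top',t0)):
    c=cams.camera(n); a=hole(c0,HOLE);b=hole(c,HOLE-.073*e); print(n,a,b,'travel',np.linalg.norm(a[1]-b[1]))
E
```

```text
scene ((np.float64(239.99760860900759), np.float64(213.06536468712633)), array([0.59195209, 0.04744375]), np.int64(31)) ((np.float64(261.8021931674399), np.float64(203.11809363137917)), array([0.51998758, 0.05371559]), np.int64(29)) travel 0.07223728960803187
top ((np.float64(256.5542372881356), np.float64(174.75932203389831)), array([0.59229037, 0.04908825]), np.int64(20)) ((np.float64(255.46367583212736), np.float64(199.12301013024603)), array([0.50833811, 0.05379493]), np.int64(90)) travel 0.08408410034414712
```

{"method": "step_arm", "body": {"deltas": [[[0,0,-0.06,0.004,-0.04,-0.003,0],[0,0,-0.14,0.008,-0.09,-0.003,0],[0,0,-0.22,0.013,-0.14,-0.003,0],[0,0,-0.3,0.018,-0.19,-0.003,0],[0,0,-0.37,0.022,-0.24,-0.003,0],[0,0,-0.41,0.0245,-0.2705,-0.003,0],[0,0,-0.41,0.0245,-0.2705,-0.003,0],[0,0,-0.41,0.0245,-0.2705,-0.003,0]]]}}

```text
time: 16.8
ee_pos: [0.4965, 0.3251, 0.1712]
eef_rot: [0.987, 0.162, -0.001, 0.001]
ft_force: [-0.6, 0.0, -1.9]
width: 0.0157
grip_force: 35.0
```

```bash
python3 - <<'E'
from plan import *
from bench import cams
e=np.array([np.cos(D[2]),np.sin(D[2])])
st=readout.read_state()
rows([((.4965,.3265,.0845),G[2]-np.pi/2,0)])
s0=pickle.load(open('pics/scene.pkl','rb'));t0=pickle.load(open('pics/top.pkl','rb'))
def hole(c,xy):
    u,v=w2pix(c,[*xy,.066])[0]; x0,y0=int(round(u)),int(round(v)); g=cv2.cvtColor(c['img'],cv2.COLOR_RGB2GRAY)[y0-6:y0+7,x0-6:x0+7].astype(float)
    w=np.clip(170-g,0,None); n,l,stt,cc=cv2.connectedComponentsWithStats((w>0).astype(np.uint8))
    k=l[5:8,5:8].max(); w=w*(l==k); Y,X=np.mgrid[:13,:13]; uv=(x0-6+(w*X).sum()/w.sum(),y0-6+(w*Y).sum()/w.sum()); return pix2w(c,uv,.066)[:2],(l==k).sum()
for n,c0 in(('scene',s0),('top',t0)):
    c=cams.camera(n); a=hole(c0,HOLE);b=hole(c,HOLE-.073*e); print(n,a,b,'travel',np.linalg.norm(a[0]-b[0]))
s=cams.camera('scene');w=cams.camera('wrist')
b=cv2.resize(s['img'][190:320,220:360,::-1],None,fx=3,fy=3,interpolation=cv2.INTER_CUBIC)
w=cv2.resize(w['img'][0:260,120:373,::-1],None,fx=1.5,fy=1.5,interpolation=cv2.INTER_CUBIC)
cv2.imwrite('pics/s4.png',np.hstack([w,b]))
E
```

```text
[0.001, 0.001, -0.002, 0.0005, -0.0014, 0.0867, 0] norms 0.0 0.087
scene (array([0.59195209, 0.04744375]), np.int64(31)) (array([0.51999818, 0.05375541]), np.int64(29)) travel 0.07223020192357485
top (array([0.59229037, 0.04908825]), np.int64(20)) (array([0.52060063, 0.05525878]), np.int64(23)) travel 0.07195481317812455
```

View pics/s4.png

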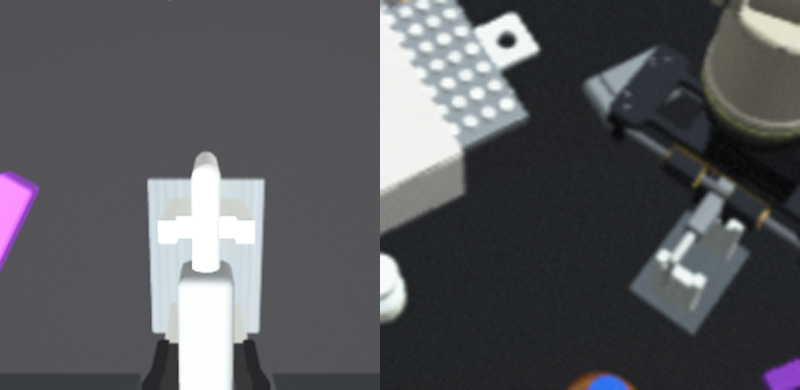

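Both cameras give about 72 mm of travel. That is well past the limit, and the tray started about 2 mm out. The hook is aligned over the stand, with the rod along its centreline at (206,215). Lower it.

{"method": "step_arm", "body": {"deltas": [[[0,0,0,0.0005,-0.0014,0.03,0],[0,0,0,0.0005,-0.0014,0.055,0],[0,0,0,0.0005,-0.0014,0.072,0],[0,0,0,0.0005,-0.0014,0.08,0],[0,0,0,0.0005,-0.0014,0.085,0],[0,0,0,0.0005,-0.0014,0.087,0],[0,0,0,0.0005,-0.0014,0.087,0],[0,0,0,0.0005,-0.0014,0.087,0]]]}}

```text
time: 18.0
ee_pos: [0.4968, 0.3279, 0.0855]
eef_rot: [0.987, 0.162, 0.0, -0.0]
ft_force: [-0.8, -0.3, -1.6]
width: 0.0158
grip_force: 35.0
```

{"method": "step_arm", "body": {"deltas": [[[0,0,0,0,0,0.001,0],[0,0,0,0,0,0.002,0],[0,0,0,0,0,0.002,0]]]}}

```text
time: 18.38
ee_pos: [0.4969, 0.328, 0.0845]
eef_rot: [0.987, 0.162, 0.0, -0.0]
ft_force: [-4.9, -2.9, 10.8]
width: 0.0157
grip_force: 35.0
```

Seated (upward force). Release and retreat up.

{"method": "step_arm", "body": {"deltas": [[[0,0,0,0,0,0,30],[0,0,0,0,0,0,60],[0,0,0,0,0,0,100],[0,0,0,0,0,0,100],[0,0,0,0,0,0,100],[0,0,0,0,0,0,100],[0,0,0,0,0,0,100],[0,0,0,0,0,0,100],[0,0,0,0,0,-0.03,100],[0,0,0,0,0,-0.08,100],[0,0,0,0,0,-0.135,100],[0,0,0,0,0,-0.135,100],[0,0,0,0,0,-0.135,100]]]}}

```text
time: 20.0
ee_pos: [0.4964, 0.3277, 0.2176]
eef_rot: [0.987, 0.162, -0.0, -0.0]
ft_force: [0.1, 0.1, -0.9]
width: 0.0868
grip_force: 0.0
```

```bash
python3 - <<'E'
from plan import *
from bench import cams
st=readout.read_state(); print(st['ee_pos'],st['width'])
w=cams.camera('wrist');s=cams.camera('scene')
b=cv2.resize(s['img'][160:320,210:350,::-1],None,fx=2.4375,fy=2.4375,interpolation=cv2.INTER_CUBIC)[:390]
w=cv2.resize(w['img'][0:260,120:400,::-1],None,fx=1.5,fy=1.5,interpolation=cv2.INTER_CUBIC)
cv2.imwrite('pics/f.png',np.hstack([w,b]))
E
```

```text
[0.49638777 0.32768696 0.21757793] 0.08682811038050021
```

View pics/f.png

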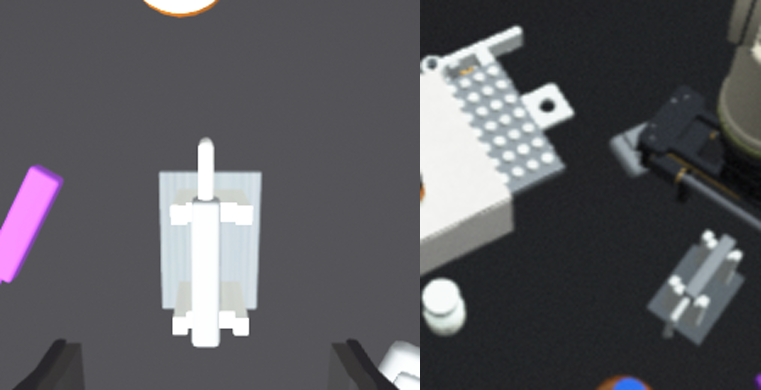

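The hook lies between the lips, handle from (206,198) to (206,346). The tray is out, the arm is seated and the robot is clear. Handing in.

```bash
python3 -c "
from bench import r
print(r.close_job())"
```

```text
the job is handed in; nothing more can be done
None
```

I handed the job in at about 20 s: by the final camera views the support arm is seated against its stop, the tray is out (about 72 mm measured travel), and the hook is back on its stand; the hand-in gave no verdict.

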